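Fill the specimen tray and hold the magnifier over it

ROBOT

A 6-joint arm with a two-finger parallel gripper is mounted at the origin on the work surface. World frame = base frame: x ahead of the robot, y to its left, z up, the work surface at z = 0. Lengths are in mm, angles in degrees, forces in N, time in s.
With the tool pointing down it reaches from about 300 to 825 mm from the base axis. Payload 5.4 kg.
Tool frame: the origin (TCP) lies at the very end of the fingers, on their centre line; the grasp point (between the pads) lies 19 mm behind it; z points along the fingers, y is the line along which they close (so a half turn about z gives the same grasp; the last joint's range is limited). The gripper opens to 92 mm and grips with 3 to 60 N. Pads are 20 mm wide; open, the fingers measure 128 mm over their backs; the gripper's body (75 mm by 189 mm) begins 69 mm behind the grasp point.
Start: joints at [-75.98, 9.076, 91.501, -0, 79.423, -12.038], TCP at [252.563, -516.544, 214.601] pointing down, gripper open.
Joint ranges: [-166.64, 166.64], [-54.1, 131.32], [10.49, 154.53], [-73.88, 253.88], [9.74, 151.15], [-171.62, 171.62]. Speed limits (degrees/s): [147.25, 147.25, 180, 180, 180, 180].

INTERFACE

Orientations are given as a 3x3 rotation matrix whose columns are the frame's x, y, z axes.
In Python, from cell import * gives the robot as it stands. The module is installed in compiled form; this text tells all that it offers.
- The arm moves only by the tool jog_arm, never from a script. Its argument "rows" is a list of rows, each a list of 3 entries, a list of its own where there are three numbers: the shift along the tool's x, y, z in m, then the turn, a rotation vector about the tool's x, y, z in rad, then the finger opening in m, from 0 to 0.0919. In form: [[[dx, dy, dz], [wx, wy, wz], grip], ...]. A call has 1 to 10 rows; each row shifts and turns the commanded pose from where the row before left it, along the tool's axes as they then stand; what a row does not reach is not made up. A row lasts 1/10 s, in which the tool goes at most 50 mm and 8.59 degrees, less where a joint would pass 70% of its speed; a pose out of reach is approached as far as the arm can. A call with a gripper value outside its range is refused whole. The fingers move at their own pace and stop on an object; "squeeze" is the grip in N (left out, the last holds). Time passes only in rows, so rows that do not move let the fingers close. It gives the time, the measured TCP pose, the force, the opening and the grip force at its end, in the units of the state.
- sense(): the state, without advancing time (a new reading comes with each control period).
- grab_frame(name): name is "scene" or "top" or "wrist"; returns a dict with "img" (480x640x3 uint8, red, green, blue), "fx", "fy", "cx", "cy" (pixels), "dist_coeffs" ([k1, k2, p1, p2, k3] as OpenCV has them; the pictures are not rectified), "R" (3x3) and "t" (3): a world point X has camera coordinates R X + t. Camera axes: x right, y down, z forward; pixel columns grow to the right and rows downward; lengths in mm; the calibration is good to about 2 mm. A picture is of the moment at which its call begins. There is no depth.
- hand_in(): hands the job in; it is judged then, once.
Trained networks look in the newest picture that a camera, given by its name, has taken for a name from the list of things; names that differ only in an ending like _2 or _b are one class to them, and where a whole thing is asked for, a point or a joint stands for the part that bears it (a point fixed in the world has none). Each returns a list of dicts, best first, with "p" (0 to 1); they miss things now and then, are a little off and sometimes report something else, mostly with a low value. They report only what shows in the picture. A call takes as long as a camera call. They do not tell look-alikes from the thing itself.
- regions_of(label, camera): "mask" (480x640 bool, what is visible of it) and "rect" ([left, top, right, bottom] in pixels, round what is visible of it).
The state is a dict: "clock": time; "joints": joint angles; "joint_vel": joint speeds; "tau": joint torques, N m; "eef_pos": TCP position; "tcp_rot": TCP orientation; "contact_force": force on the tool from outside, world axes, zero at the start; "torque": the same for the moment, N m; "width": finger opening in mm; "gripper_force": force on a finger pad.
Only numpy, scipy, OpenCV 4.12 (cv2) and the standard library are available. Lean on these libraries where they do the work, as an engineer would, in place of code of your own. Each camera call takes 0.05 s, during which the arm holds its last target. There are 200 camera calls.

TASK

Get the specimen tray ready for inspection: put the two spare jars into the tray's two empty pockets, fully down and upright, so that all four pockets are full. Then draw the hand magnifier out of its slanting holder, turn it so the lens lies flat (level), and hold it with the lens over the middle of the tray, about 12 cm above the desk. Finish while still holding it there, steady and touching nothing but the gripper, and leave the other things on the desk where they are.

Things in the scene. Friction and masses are not known exactly. Their poses are not given: they have to be found in the camera images.
- jar_1: round specimen jar, clear with a white base (looks whitish from above), small stones inside, 38 mm diameter, 32 mm high, about 40 g, origin at the centre of its underside. Two of the four identical jars stand in pockets, two are spares standing on the desk; which is which varies
- jar_2: round specimen jar, clear with a white base (looks whitish from above), small stones inside, 38 mm diameter, 32 mm high, about 40 g, origin at the centre of its underside. Two of the four identical jars stand in pockets, two are spares standing on the desk; which is which varies
- jar_3: round specimen jar, clear with a white base (looks whitish from above), small stones inside, 38 mm diameter, 32 mm high, about 40 g, origin at the centre of its underside. Two of the four identical jars stand in pockets, two are spares standing on the desk; which is which varies
- jar_4: round specimen jar, clear with a white base (looks whitish from above), small stones inside, 38 mm diameter, 32 mm high, about 40 g, origin at the centre of its underside. Two of the four identical jars stand in pockets, two are spares standing on the desk; which is which varies
- pocket_a: one of the tray's four identical light-wood pocket blocks, 60 by 60 mm, 12 mm high, fixed, with a round through hole 43 mm wide: a jar in it stands on the desk itself and sticks out 20 mm. Origin on the hole's axis at desk height. The blocks' order along the tray varies; two pockets are empty
- pocket_b: one of the tray's four identical light-wood pocket blocks, 60 by 60 mm, 12 mm high, fixed, with a round through hole 43 mm wide: a jar in it stands on the desk itself and sticks out 20 mm. Origin on the hole's axis at desk height. The blocks' order along the tray varies; two pockets are empty
- pocket_c: one of the tray's four identical light-wood pocket blocks, 60 by 60 mm, 12 mm high, fixed, with a round through hole 43 mm wide: a jar in it stands on the desk itself and sticks out 20 mm. Origin on the hole's axis at desk height. The blocks' order along the tray varies; two pockets are empty
- pocket_d: one of the tray's four identical light-wood pocket blocks, 60 by 60 mm, 12 mm high, fixed, with a round through hole 43 mm wide: a jar in it stands on the desk itself and sticks out 20 mm. Origin on the hole's axis at desk height. The blocks' order along the tray varies; two pockets are empty
- tray: wooden rim around the row of four pocket blocks, fixed, 72 by 252 mm, 12 mm high; origin at desk height in the middle of the row; the row runs along its y axis, pocket centres 60 mm apart at y = -90, -30, 30, 90 mm
- holder: white ceramic magnifier holder, fixed: base 100 by 80 by 12 mm and a square sleeve sloping up at 50 degrees above level towards the holder's +x, 60 mm deep along the slope, inside 19 wide by 17 mm high, outside 29 by 27. Centre of the sleeve's floor at (-20, 0, 30), of its mouth at (19, 0, 76) mm from the origin, which lies at desk height under the base
- magnifier: hand magnifier, 120 g; x along the handle to the lens, z the lens's normal. Origin on the handle's centre line, at the centre of mass: grip here across y. Wooden handle 16 wide (y) by 14 mm (z), from x = -87 (butt) to 17; brass-rimmed lens 80 mm across, 10 thick, centre x = 63. Starts butt down in the holder's sleeve, 60 mm deep, x up the slope (sags up to 3 degrees); draws out freely
- lens (a point): centre of the magnifier's lens; axes as the magnifier's
- eraser: grey-black rubber block 45 by 22 by 12 mm; loose, leave it alone; origin at the centre of its underside
- ink_bottle: small round bottle with black cap, 40 mm diameter, 60 mm high, taller than the jars; loose, leave it alone; origin at the centre of its underside
- mug: white mug, 80 mm diameter, 90 mm high, with a handle at its +y; loose, leave it alone; origin at the centre of its underside
- brush: dusting brush 150 mm long, lying along its x axis; loose, leave it alone
- notebook: blue cloth notebook 140 by 200 by 18 mm; loose, leave it alone; origin at the centre of its underside
- paperweight: domed marble paperweight, 68 mm diameter, 36 mm high; loose, leave it alone; origin at the centre of its underside
Not all that is in view belongs to the job. Leave any green look-alike of the magnifier alone.

How it is judged:
By the outcome, as a careful person would: the job done as asked, in the order asked, and still so for the second after the job is handed in, while the arm keeps its last pose, push and grip.
It also fails if it takes over 61 s, if anything falls off the work surface, if the arm or the gripper's body presses on something with over 40 N, if the wrist force passes 120 N, or if a joint passes its speed limit or range.

## Working session

There is one attempt and no reset: what is moved stays moved. The work goes in short steps, Python scripts to look and compute and a tool call to move; the robot and the scene stay as the last step left them, time stands still between calls to the robot, and variables do not carry over. Pictures are saved under pics/ and viewed, at most 10 in all, crops included, and the job is handed in when it is done.

Besides the shell and the picture viewer there is one more tool, called after "Request:" as a command line: name --argument value ..., lists and objects as JSON in quotes. jog_arm: Moves the arm, as the interface text tells. Its arguments: {"type":"object","properties":{"rows":{"type":"array"},"squeeze":{"type":"number"}},"required":["rows"]}

```bash
mkdir -p pics; cat > h.py <<'E'
from cell import *
import numpy as np, cv2
def cam(f):
    K=np.array([[f["fx"],0,f["cx"]],[0,f["fy"],f["cy"]],[0,0,1.]]);return K,np.array(f["dist_coeffs"],float),np.array(f["R"]),np.array(f["t"]).ravel()
def ray(f,uv):
    K,d,R,t=cam(f);p=cv2.undistortPoints(np.array(uv,float).reshape(-1,1,2),K,d).reshape(-1,2)
    return -R.T@t,(np.c_[p,np.ones(len(p))]@R)
def atz(f,uv,z):
    c,r=ray(f,uv);return c+r*((z-c[2])/r[:,2])[:,None]
def proj(f,X):
    K,d,R,t=cam(f);return cv2.projectPoints(np.array(X,float).reshape(-1,3),cv2.Rodrigues(R)[0],t,K,d)[0].reshape(-1,2)
def save(f,n): cv2.imwrite("pics/"+n,f["img"][:,:,::-1])
E
python3 - <<'E'
from h import *
np.set_printoptions(precision=1,suppress=True)
for c in("top","scene"):
    f=grab_frame(c);save(f,c+"0.png");print(c,"campos",ray(f,[[320,240]])[0])
    for l in("jar_1","pocket_a","tray","holder","magnifier","lens","eraser","ink_bottle","mug","brush","notebook","paperweight"):
        for d in regions_of(l,c):
            if d["p"]<.2:continue
            v,u=np.nonzero(d["mask"]);m=[u.mean(),v.mean()]
            print(l,round(d["p"],2),np.array(d["rect"]),"c",np.array(m),len(u),"z0",atz(f,[m],0)[0][:2])
print(sense()["clock"])
E
```

```text
top campos [ 363.9    7.6 1372.2]
jar_1 0.68 [311.9 269.3 329.5 286.2] c [318.7 276.2] 216 z0 [481.9  34.2]
jar_1 0.64 [296.6 192.1 309.7 214.3] c [303.9 206. ] 230 z0 [650.   70.3]
jar_1 0.58 [406.7 272.3 424.7 288.2] c [415.3 279. ] 242 z0 [ 475.6 -192.3]
jar_1 0.57 [374.1 195.6 390.  211.5] c [381.  204.1] 222 z0 [ 654.7 -113.9]
pocket_a 0.91 [366.1 195.  394.  215.8] c [380.1 205.3] 377 z0 [ 651.9 -111.7]
pocket_a 0.85 [340.4 192.6 371.8 219.6] c [354.9 205.4] 376 z0 [651.6 -51.6]
pocket_a 0.76 [318.6 193.  342.9 220.2] c [329.8 206.2] 385 z0 [649.6   8.3]
pocket_a 0.67 [290.7 193.8 317.1 219.5] c [304.2 207.6] 360 z0 [646.3  69.7]
pocket_a 0.59 [407.9 269.6 426.3 287. ] c [415.4 279.3] 246 z0 [ 475.1 -192.7]
tray 0.88 [288.1 192.  395.9 225. ] c [343.7 208.3] 686 z0 [644.4 -24.8]
holder 0.75 [196.3 241.1 231.4 292.1] c [214.4 266.6] 1402 z0 [504.1 281.2]
holder 0.56 [312.6 269.7 326.2 283. ] c [318.8 276.1] 214 z0 [482.2  34. ]
magnifier 0.96 [115.6 284.2 174.3 353.7] c [150.8 324.9] 1241 z0 [366.1 427.9]
magnifier 0.81 [184.8 210.8 218.5 259.2] c [202.1 228.2] 1088 z0 [596.1 31
[... 2311 characters left out ...]
34.  -93.8]
lens 0.49 [333.2 251.6 344.7 271.5] c [338.7 261.7] 269 z0 [463.5  24.5]
eraser 0.56 [365.3 266.8 386.8 276.9] c [376.5 273.3] 132 z0 [452.3 121.1]
ink_bottle 0.61 [219.4 195.4 239.  222.6] c [227.1 208.5] 337 z0 [ 428.3 -358.9]
mug 0.72 [255.6 224.4 275.4 240.3] c [265.3 230.4] 237 z0 [ 455.1 -203.8]
mug 0.63 [138.2 211.6 177.3 263.7] c [158.  237.6] 1511 z0 [ 633.5 -415.1]
mug 0.23 [276.4 289.7 310.  314.9] c [291.2 298.9] 345 z0 [634.2   1.9]
brush 0.88 [240.9 319.8 307.9 372.3] c [275.3 344.6] 1158 z0 [759.2  49.7]
notebook 0.76 [319.5 343.1 444.7 436.3] c [385.4 389.5] 7894 z0 [737.9 279.3]
paperweight 0.91 [154.1 274.3 185.2 302.4] c [169.  287.4] 633 z0 [ 753.9 -249.6]
1.3
```

```bash
python3 - <<'E'
import cv2
a=cv2.imread("pics/top0.png");cv2.imwrite("pics/top0c.png",cv2.resize(a[120:390,100:520],None,fx=1.9,fy=1.9,interpolation=3))
a=cv2.imread("pics/scene0.png");cv2.imwrite("pics/scene0c.png",cv2.resize(a[190:440,210:560],None,fx=2.28,fy=2.28,interpolation=3))
E
```

```text
(no output)
```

View pics/top0c.png

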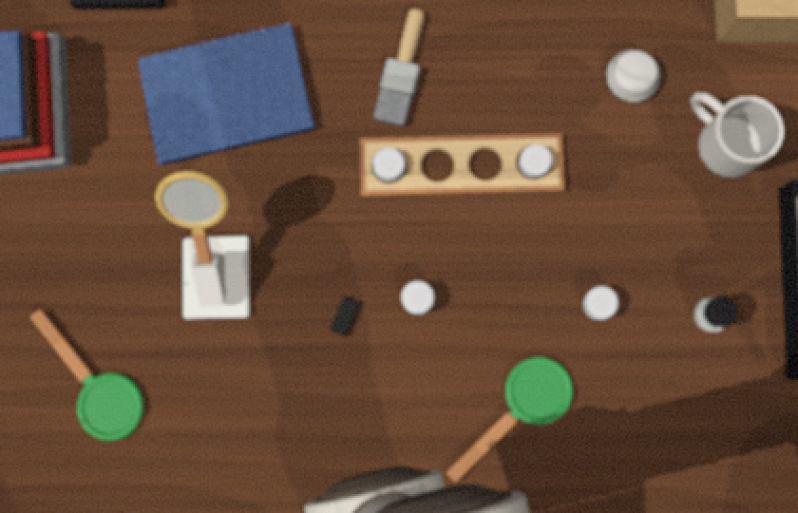

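View pics/scene0c.png

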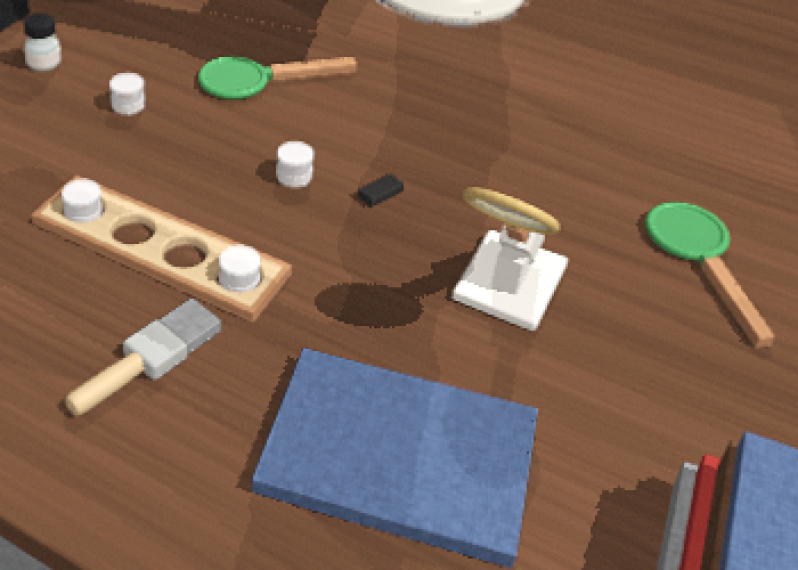

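Candidates in the top view: the brass-rimmed magnifier at about (200,225), and two green look-alikes at (157,334) and (383,326). The brass one standing in the holder is the real one. The crop confirms the spare jars at (319,276) and (416,279), and the empty middle pockets at (330,206) and (355,205).

```bash
cat >> h.py <<'E'
def tri(obs):
    A=0;b=0
    for f,uv in obs:
        c,r=ray(f,[uv]);r=r[0]/np.linalg.norm(r[0]);P=np.eye(3)-np.outer(r,r);A=A+P;b=b+P@c
    return np.linalg.solve(A,b)
def delta(P,R=None,s=None):
    from scipy.spatial.transform import Rotation as Ro
    s=s or sense();p=np.array(s["eef_pos"]);T=np.array(s["tcp_rot"])
    print("t",round(s["clock"],2),"tcp",p.round(1),"shift m in tool",(T.T@(np.array(P)-p)/1000).round(4),"rotvec",None if R is None else Ro.from_matrix(T.T@R).as_rotvec().round(4))
E
python3 - <<'E'
from h import *
np.set_printoptions(precision=1,suppress=True)
ft=grab_frame("top");fs=grab_frame("scene")
# note: masks centroids from the first look
J=dict(sp1=((318.7,276.2),(338.5,261.5)),sp2=((415.3,279),(265.2,229.5)),in1=((303.9,206),(314.5,307.3)),in2=((381,204.1),(245.1,277.4)))
for k,(a,b) in J.items(): print(k,tri([(ft,a),(fs,b)]))
g=ft["img"].mean(2)
for c in((330,206),(355,205)):
    w=np.zeros(g.shape,np.uint8);cv2.circle(w,c,12,1,-1)
    m=((g<95)&(w>0)).astype(np.uint8);n,l,st,ce=cv2.connectedComponentsWithStats(m);i=1+np.argmax(st[1:,4]);print("hole",st[i],ce[i],atz(ft,[ce[i]],12))
print("tray corners z12",atz(ft,[[289.5,192],[398,190],[399,220],[290,223]],12))
# magnifier: lens centre
print("lens tri",tri([(ft,(201,225.5)),(fs,(434.5,282.5))]))
print("rot",np.array(sense()["tcp_rot"]))
f=grab_frame("wrist");save(f,"w0.png");print("wrist campos",ray(f,[[320,240]])[0],f["fx"],np.array(f["R"]))
delta([475,-194,150])
E
```

```text
sp1 [480.8  33.5  16.2]
sp2 [ 473.9 -189.3   19.3]
in1 [645.9  69.4  19.9]
in2 [ 650.5 -112.1   20.2]
hole [322 199  16  16 206] [329.5 206.5] [[646.3   9.1  12. ]]
hole [347 198  16  16 200] [354.7 206. ] [[647.7 -50.5  12. ]]
tray corners z12 [[ 681.6  104.3   12. ]
 [ 686.5 -153.7   12. ]
 [ 614.  -154.9   12. ]
 [ 606.7  102.3   12. ]]
lens tri [577.6 285.5 142.3]
rot [[ 0.9  0.4  0. ]
 [ 0.4 -0.9 -0. ]
 [-0.   0.  -1. ]]
wrist campos [ 324.4 -481.5  385.7] 394.0036757186104 [[ 0.4 -0.9  0. ]
 [-0.9 -0.4  0.3]
 [-0.3 -0.1 -1. ]]
t 1.45 tcp [ 252.6 -516.5  214.6] shift m in tool [ 0.3 -0.2  0.1] rotvec None
```

```bash
cat >> h.py <<'E'
def down(yaw):
    a=np.radians(yaw);x=np.array([np.cos(a),np.sin(a),0]);z=np.array([0,0,-1.]);return np.c_[x,np.cross(z,x),z]
E
python3 - <<'E'
from h import *
delta([474,-190,120],down(91.2))
s=sense();T=down(91.2);print(T.T@(np.array([474,-190,120])-s["eef_pos"]))
E
```

```text
t 1.45 tcp [ 252.6 -516.5  214.6] shift m in tool [ 0.3424 -0.1961  0.0946] rotvec [-0.    -0.    -1.137]
[321.83861691 228.22631384  94.60605815]
```

Request:
jog_arm --rows '[[[0,0,0],[0,0,-0.1137],0.065],[[0,0,0],[0,0,-0.1137],0.065],[[0,0,0],[0,0,-0.1137],0.065],[[0,0,0],[0,0,-0.1137],0.065],[[0,0,0],[0,0,-0.1137],0.065],[[0,0,0],[0,0,-0.1137],0.065],[[0,0,0],[0,0,-0.1137],0.065],[[0,0,0],[0,0,-0.1137],0.065],[[0,0,0],[0,0,-0.1137],0.065],[[0,0,0],[0,0,-0.1137],0.065]]'

```text
clock: 2.45
eef_pos: [252.6, -516.5, 214.6]
tcp_rot: [[-0.026, 1.0, 0.0], [1.0, 0.026, 0.0], [0.0, 0.0, -1.0]]
contact_force: [-0.5, 0.3, 0.6]
width: 65.2
gripper_force: 0.0
```

Request:
jog_arm --rows '[[[0.032,0.023,0.0095],[0,0,0],0.065],[[0.032,0.023,0.0095],[0,0,0],0.065],[[0.032,0.023,0.0095],[0,0,0],0.065],[[0.032,0.023,0.0095],[0,0,0],0.065],[[0.032,0.023,0.0095],[0,0,0],0.065],[[0.032,0.023,0.0095],[0,0,0],0.065],[[0.032,0.023,0.0095],[0,0,0],0.065],[[0.032,0.023,0.0095],[0,0,0],0.065],[[0.032,0.023,0.0095],[0,0,0],0.065],[[0.032,0.023,0.0095],[0,0,0],0.065]]'

```text
clock: 3.45
eef_pos: [476.6, -190.4, 119.5]
tcp_rot: [[-0.021, 1.0, 0.001], [1.0, 0.021, -0.0], [-0.0, 0.001, -1.0]]
contact_force: [0.5, -0.3, 0.7]
width: 65.0
gripper_force: 0.0
```

```bash
python3 - <<'E'
from h import *
f=grab_frame("wrist");save(f,"w1.png")
for d in regions_of("jar_1","wrist")[:4]:
    v,u=np.nonzero(d["mask"]);m=[u.mean(),v.mean()];r=d["rect"]
    print(d["p"],np.round(r),np.round(m),atz(f,[m],16).round(1))
delta([474,-190,120],down(91.2))
s=sense();print(proj(f,s["eef_pos"]),s["width"],s["joints"])
E
```

```text
0.96 [295. 217. 348. 272.] [322. 244.] [[ 473.  -193.3   16. ]]
0.61 [546. 110. 628. 167.] [588. 137.] [[ 653.4 -113.6   16. ]]
t 3.55 tcp [ 476.6 -187.7  118.2] shift m in tool [-0.0022 -0.0026 -0.0018] rotvec [-0.0015 -0.0027  0.005 ]
[[327.46021749 294.93603405]] 64.8887486848589 [-3.50839604e+01  5.49457738e+00  1.06874204e+02  7.78788482e-02
  6.77918371e+01 -3.65999634e+01]
```

View pics/w1.png

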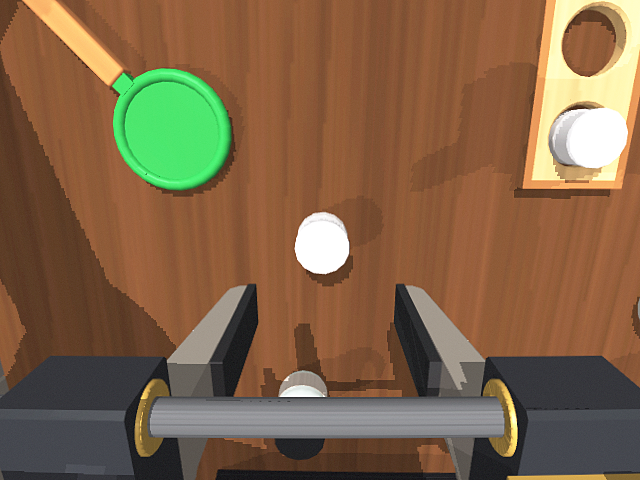

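The wrist view shows spare jar 2 at (322,243) between the open fingers, with the tray end and its filled pocket at the upper right (590,137) and a green look-alike at the upper left. Next I'll refine positions with silhouette fits.

```bash
cat >> h.py <<'E'
from scipy.optimize import minimize
th=np.linspace(0,2*np.pi,48)
def sil(f,x,y,r=19,z=(0,32)):
    P=np.vstack([np.c_[x+r*np.cos(th),y+r*np.sin(th),np.full(48,k)] for k in z]);u=proj(f,P)
    m=np.zeros(f["img"].shape[:2],np.uint8);cv2.fillConvexPoly(m,cv2.convexHull((u*16).astype(np.int32)),1,shift=4);return m
def jarfit(f,x,y,lo=100,z=(0,32),r=19):
    roi=cv2.dilate(sil(f,x,y,r,z),np.ones((17,17)));im=f["img"].astype(int)
    w=((im.min(2)>lo)&(im.max(2)-im.min(2)<45)&(roi>0)).astype(np.uint8)
    n,l,st,_=cv2.connectedComponentsWithStats(w);w=(l==1+np.argmax(st[1:,4])).astype(np.uint8)
    c=lambda p:-(sil(f,*p,r,z)&w).sum()/max(1,(sil(f,*p,r,z)|w).sum())
    o=minimize(c,[x,y],method="Nelder-Mead",options=dict(initial_simplex=[[x,y],[x+5,y],[x,y+5]],xatol=.1));return o.x.round(1),round(-o.fun,3)
E
python3 - <<'E'
from h import *
f=grab_frame("wrist");print("sp2 wrist",jarfit(f,474,-190),"in2 wrist",jarfit(f,650,-112,z=(12,32)))
for c in("top","scene"):
    f=grab_frame(c);print(c,"sp2",jarfit(f,474,-190),"sp1",jarfit(f,481,34),"in1",jarfit(f,647,69,z=(12,32)),"in2",jarfit(f,650,-112,z=(12,32)))
E
```

```text
sp2 wrist (array([ 514.6, -183.1]), np.float64(-0.0)) in2 wrist (array([656.9, -71.4]), np.float64(-0.0))
top sp2 (array([ 521.5, -225.6]), np.float64(-0.0)) sp1 (array([487.6,  91.2]), np.float64(-0.0)) in1 (array([704.2,  75.6]), np.float64(-0.0)) in2 (array([ 707.2, -105.4]), np.float64(-0.0))
scene sp2 (array([ 516.5, -214.4]), np.float64(-0.0)) sp1 (array([487.6,  91.2]), np.float64(-0.0)) in1 (array([689.5,  44.6]), np.float64(-0.0)) in2 (array([ 681.1, -141.4]), np.float64(-0.0))h.py:33: RuntimeWarning: overflow encountered in scalar negative
  c=lambda p:-(sil(f,*p,r,z)&w).sum()/max(1,(sil(f,*p,r,z)|w).sum())
```

Unsigned negation overflowed, so I'll cast to float.

```bash
sed -i 's/c=lambda p:-(sil(f,\*p,r,z)&w).sum()/c=lambda p:-float((sil(f,*p,r,z)\&w).sum())/' h.py
python3 - <<'E'
from h import *
f=grab_frame("wrist");print("sp2 wrist",jarfit(f,474,-190),"in2 wrist",jarfit(f,650,-112,z=(12,32)))
for c in("top","scene"):
    f=grab_frame(c);print(c,"sp2",jarfit(f,474,-190),"sp1",jarfit(f,481,34),"in1",jarfit(f,647,69,z=(12,32)),"in2",jarfit(f,650,-112,z=(12,32)))
E
```

```text
sp2 wrist (array([ 473. , -191.9]), np.float64(0.955)) in2 wrist (array([ 649. , -113.9]), np.float64(0.943))
top sp2 (array([ 472.1, -191.9]), np.float64(0.441)) sp1 (array([481.1,  33.9]), np.float64(0.907)) in1 (array([644.8,  68.8]), np.float64(0.951)) in2 (array([ 649.3, -113.5]), np.float64(0.921))
scene sp2 (array([ 473.6, -188.5]), np.float64(0.918)) sp1 (array([479.5,  33.4]), np.float64(0.926)) in1 (array([647.6,  71.7]), np.float64(0.951)) in2 (array([ 652.5, -109.4]), np.float64(0.947))
```

```bash
python3 - <<'E'
from h import *
delta([473,-191.7,16],down(91.2))
E
```

```text
t 3.85 tcp [ 475.6 -193.   120.1] shift m in tool [ 0.0015 -0.0026  0.1041] rotvec [ 0.0006  0.0007 -0.0017]
```

Request:
jog_arm --rows '[[[0.0005,-0.001,0.02],[0,0,0],0.065],[[0.0005,-0.001,0.02],[0,0,0],0.065],[[0,0,0.02],[0,0,0],0.065],[[0,0,0.02],[0,0,0],0.065],[[0,0,0.014],[0,0,0],0.065],[[0,0,0.01],[0,0,0],0.065],[[0,0,0],[0,0,0],0.065],[[0,0,0],[0,0,0],0.065]]'

```text
clock: 4.65
eef_pos: [474.1, -191.3, 16.1]
tcp_rot: [[-0.021, 1.0, 0.001], [1.0, 0.021, -0.0], [-0.0, 0.001, -1.0]]
contact_force: [0.4, -0.4, 1.0]
width: 65.3
gripper_force: 0.0
```

```bash
python3 - <<'E'
from h import *
f=grab_frame("wrist");print(jarfit(f,473,-192));delta([473,-191.7,16],down(91.2))
grab_frame("wrist");delta([473,-191.7,16],down(91.2));print(sense()["joint_vel"])
E
```

```text
(array([ 473. , -191.9]), np.float64(0.956))
t 4.7 tcp [ 474.4 -191.4   16.5] shift m in tool [-0.0003 -0.0015  0.0005] rotvec [ 0.0013  0.001  -0.0001]
t 4.75 tcp [ 474.5 -191.4   16.6] shift m in tool [-0.0002 -0.0016  0.0006] rotvec [0.0016 0.0012 0.0001]
[ 0.06899286 -0.1969622   0.05922627 -0.01060345 -0.01429397 -0.07061774]
```

Request:
jog_arm --rows '[[[0,-0.0015,0],[0,0,0],0.034],[[0,0,0],[0,0,0],0.034],[[0,0,0],[0,0,0],0.034],[[0,0,0],[0,0,0],0.034],[[0,0,0],[0,0,0],0.034],[[0,0,0],[0,0,0],0.034],[[0,0,-0.01],[0,0,0],0.034],[[0,0,-0.02],[0,0,0],0.034],[[0,0,-0.02],[0,0,0],0.034],[[0,0,-0.01],[0,0,0],0.034]]' --squeeze 15

```text
clock: 5.75
eef_pos: [473.2, -191.5, 77.8]
tcp_rot: [[-0.021, 1.0, 0.002], [1.0, 0.021, -0.002], [-0.002, 0.002, -1.0]]
contact_force: [0.1, -0.3, -1.2]
width: 37.4
gripper_force: 15.0
```

```bash
python3 - <<'E'
from h import *
f=grab_frame("wrist");save(f,"w2.png");s=sense();dz=s["eef_pos"][2]-16
print(jarfit(f,s["eef_pos"][0],s["eef_pos"][1],z=(dz,dz+32)),s["width"],s["gripper_force"])
delta([647.7,-50.5,76],down(91.2))
E
```

```text
(array([ 472.6, -192.2]), np.float64(0.95)) 37.41039652327363 15.000014752149582
t 5.8 tcp [ 473.9 -191.9   78.8] shift m in tool [0.1377 0.1768 0.003 ] rotvec [0.0038 0.0029 0.0002]
```

Request:
jog_arm --rows '[[[0.008,0.018,0],[0,0,0],0.034],[[0.01,0.025,0],[0,0,0],0.034],[[0.01,0.025,0],[0,0,0],0.034],[[0.01,0.025,0],[0,0,0],0.034],[[0.01,0.025,0],[0,0,0],0.034],[[0.01,0.025,0],[0,0,0],0.034],[[0.01,0.022,0],[0,0,0],0.034],[[0.008,0.012,0],[0,0,0],0.034],[[0,0,0],[0,0,0],0.034],[[0,0,0],[0,0,0],0.034]]'

```text
clock: 6.8
eef_pos: [646.8, -111.1, 74.8]
tcp_rot: [[-0.021, 1.0, -0.002], [1.0, 0.021, 0.0], [0.0, -0.002, -1.0]]
contact_force: [0.5, -1.1, 0.3]
width: 37.3
gripper_force: 15.0
```

```bash
python3 - <<'E'
from h import *
f=grab_frame("wrist");save(f,"w3.png");s=sense();dz=s["eef_pos"][2]-16
print(jarfit(f,s["eef_pos"][0],s["eef_pos"][1],z=(dz,dz+32)),s["width"],jarfit(f,647,69,z=(12,32)))
print(proj(f,[[647.7,-50.5,12],[646.3,9.1,12],[647,69,32]]))
delta([647.7,-50.5,76],down(91.2))
E
```

```text
Traceback (most recent call last):
  File "h.py", line 32, in jarfit
    n,l,st,_=cv2.connectedComponentsWithStats(w);w=(l==1+np.argmax(st[1:,4])).astype(np.uint8)
                                                         ~~~~~~~~~^^^^^^^^^^
ValueError: attempt to get argmax of an empty sequence
```

View pics/w3.png

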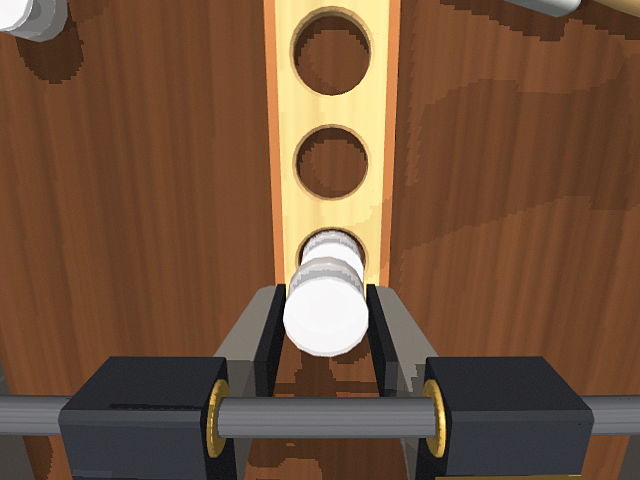

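The wrist view shows the held jar at (326,315), with the empty pocket holes at (332,162) and (331,51), clear to fit.

```bash
cat >> h.py <<'E'
def holefit(f,x,y):
    im=f["img"].astype(int);roi=cv2.dilate(sil(f,x,y,21.5,(12,)),np.ones((9,9)))
    # block top: bright yellowish
    w=((im[:,:,1]<185)&(roi>0)).astype(np.uint8)
    n,l,st,_=cv2.connectedComponentsWithStats(w);w=(l==1+np.argmax(st[1:,4])).astype(np.uint8)
    c=lambda p:-float((sil(f,*p,21.5,(12,))&w).sum())/max(1,(sil(f,*p,21.5,(12,))|w).sum())
    o=minimize(c,[x,y],method="Nelder-Mead",options=dict(initial_simplex=[[x,y],[x+5,y],[x,y+5]],xatol=.1));return o.x.round(1),round(-o.fun,3)
E
python3 - <<'E'
from h import *
f=grab_frame("wrist");s=sense();dz=s["eef_pos"][2]-16
print(f["img"][162,[285,290,332,375]],f["img"][110,332])
print(holefit(f,647.7,-50.5),holefit(f,646.3,9.1))
im=f["img"].astype(int);print("jar top centre at z",dz+32,atz(f,[[326,314.5]],dz+32))
print(s["eef_pos"]);delta([647.7,-50.5,76],down(91.2))
E
```

```text
[[249 220 146]
 [254 234 158]
 [110  70  42]
 [254 238 168]] [252 230 155]
(array([647.4, -52.1]), np.float64(0.955)) (array([646. ,   8.2]), np.float64(0.941))
jar top centre at z 91.13831349533484 [[ 645.90283815 -110.05689115   91.1383135 ]]
[ 646.67785098 -111.60171236   75.1383135 ]
t 6.9 tcp [ 646.7 -111.6   75.1] shift m in tool [ 0.0611  0.0023 -0.0009] rotvec [-0.0012 -0.0002 -0.0005]
```

Request:
jog_arm --rows '[[[0.01,0.0007,0],[0,0,0],0.034],[[0.02,0.001,0],[0,0,0],0.034],[[0.02,0.001,0],[0,0,0],0.034],[[0.0098,0,0.005],[0,0,0],0.034],[[0,0,0.015],[0,0,0],0.034],[[0,0,0.015],[0,0,0],0.034],[[0,0,0.005],[0,0,0],0.034],[[0,0,0],[0,0,0],0.034],[[0,0,0],[0,0,0],0.034]]'

```text
clock: 7.8
eef_pos: [649.1, -51.9, 35.4]
tcp_rot: [[-0.02, 1.0, -0.0], [1.0, 0.02, -0.0], [-0.0, -0.0, -1.0]]
contact_force: [-0.0, 0.1, -0.4]
width: 37.4
gripper_force: 15.0
```

```bash
python3 - <<'E'
from h import *
f=grab_frame("wrist");save(f,"w4.png");delta([648.2,-51.8,16],down(91.2));print(sense()["contact_force"])
cv2.imwrite("pics/w4c.png",cv2.resize(f["img"][200:420,200:460,::-1],None,fx=2.5,fy=2.5))
E
```

```text
t 7.85 tcp [649.5 -51.9  36. ] shift m in tool [ 0.0002 -0.0013  0.02  ] rotvec [ 0.0007  0.0002 -0.0007]
[ 0.6459623  -0.28831045 -0.34529745]
```

View pics/w4c.png

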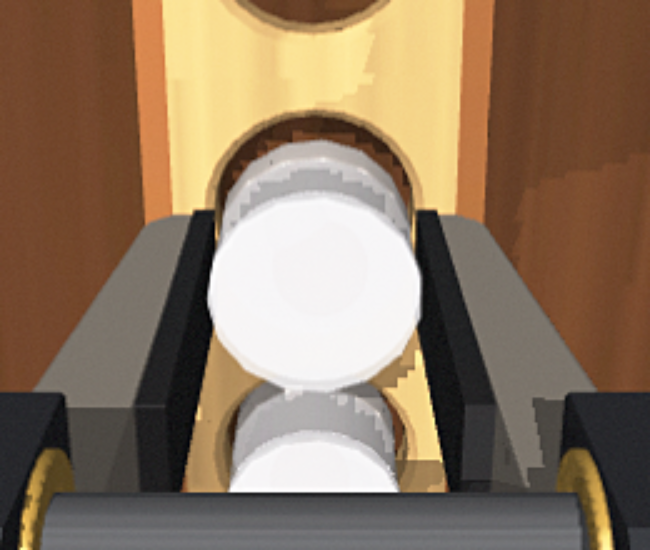

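The crop shows the held jar (317,290) centred over its hole (316,~210) with clear gaps on both sides. I'll lower it.

Request:
jog_arm --rows '[[[0,-0.0006,0.005],[0,0,0],0.034],[[0,0,0.005],[0,0,0],0.034],[[0,0,0.005],[0,0,0],0.034],[[0,0,0.0035],[0,0,0],0.034],[[0,0,0],[0,0,0],0.034],[[0,0,0],[0,0,0],0.034]]'

```text
clock: 8.45
eef_pos: [648.4, -51.3, 17.0]
tcp_rot: [[-0.021, 1.0, -0.0], [1.0, 0.021, 0.0], [0.0, -0.0, -1.0]]
contact_force: [-0.2, 0.0, -0.2]
width: 37.6
gripper_force: 15.0
```

Request:
jog_arm --rows '[[[0,0,0.001],[0,0,0],0.034],[[0,0,0],[0,0,0],0.06],[[0,0,0],[0,0,0],0.06],[[0,0,0],[0,0,0],0.06],[[0,0,0],[0,0,0],0.06],[[0,0,-0.01],[0,0,0],0.06],[[0,0,-0.025],[0,0,0],0.06],[[0,0,-0.03],[0,0,0],0.06],[[0,0,-0.03],[0,0,0],0.06]]'

```text
clock: 9.35
eef_pos: [648.4, -51.3, 112.8]
tcp_rot: [[-0.021, 1.0, 0.0], [1.0, 0.021, 0.0], [0.0, 0.0, -1.0]]
contact_force: [0.1, 0.1, -0.1]
width: 60.1
gripper_force: 0.0
```

```bash
python3 - <<'E'
from h import *
f=grab_frame("wrist");save(f,"w5.png");print(jarfit(f,648,-52,z=(12,32)),sense()["width"],sense()["eef_pos"]);
print(holefit(f,646.3,9))
delta([481,33.7,100],down(91.2))
E
```

```text
(array([648. , -51.4]), np.float64(0.972)) 59.850863108761146 [652.06153931 -52.10910245 119.38759622]
(array([645.8,   7.7]), np.float64(0.953))
t 9.4 tcp [652.1 -52.1 119.4] shift m in tool [ 0.0895 -0.1694  0.0175] rotvec [0.0096 0.0027 0.0003]
```

Request:
jog_arm --rows '[[[0.007,-0.013,0],[0,0,0],0.062],[[0.013,-0.024,0.002],[0,0,0],0.062],[[0.013,-0.024,0.002],[0,0,0],0.062],[[0.013,-0.024,0.002],[0,0,0],0.062],[[0.013,-0.024,0.002],[0,0,0],0.062],[[0.013,-0.024,0.002],[0,0,0],0.062],[[0.01,-0.02,0.002],[0,0,0],0.062],[[0.0065,-0.0125,0],[0,0,0],0.062],[[0,0,0],[0,0,0],0.062],[[0,0,0],[0,0,0],0.062]]'

```text
clock: 10.4
eef_pos: [481.9, 33.5, 99.8]
tcp_rot: [[-0.021, 1.0, 0.002], [1.0, 0.021, -0.0], [-0.0, 0.002, -1.0]]
contact_force: [0.5, 0.0, 0.6]
width: 61.9
gripper_force: 0.0
```

```bash
python3 - <<'E'
from h import *
f=grab_frame("wrist");save(f,"w6.png");x,q=jarfit(f,481,33.7);print(x,q)
delta([x[0]+.8,x[1],16],down(91.2))
E
```

```text
[479.6  31. ] 0.953
t 10.45 tcp [482.2  33.3  99.7] shift m in tool [-0.0022 -0.002   0.0837] rotvec [ 0.0017  0.0004 -0.0001]
```

Request:
jog_arm --rows '[[[-0.001,-0.001,0.02],[0,0,0],0.062],[[-0.001,-0.001,0.02],[0,0,0],0.062],[[0,0,0.02],[0,0,0],0.062],[[0,0,0.015],[0,0,0],0.062],[[0,0,0.008],[0,0,0],0.062],[[0,0,0],[0,0,0],0.062],[[0,0,0],[0,0,0],0.062]]'

```text
clock: 11.15
eef_pos: [480.1, 31.4, 16.7]
tcp_rot: [[-0.021, 1.0, 0.001], [1.0, 0.021, -0.0], [-0.0, 0.001, -1.0]]
contact_force: [0.2, 0.4, 0.4]
width: 61.7
gripper_force: 0.0
```

```bash
python3 - <<'E'
from h import *
f=grab_frame("wrist");save(f,"w7.png");x,q=jarfit(f,480,32);print(x,q)
delta([x[0]+.8,x[1],16],down(91.2))
E
```

```text
[479.8  30.7] 0.958
t 11.2 tcp [480.3  31.4  17. ] shift m in tool [-0.0007  0.0003  0.001 ] rotvec [ 0.0017  0.0004 -0.    ]
```

Request:
jog_arm --rows '[[[-0.0005,0,0.0008],[0,0,0],0.034],[[0,0,0],[0,0,0],0.034],[[0,0,0],[0,0,0],0.034],[[0,0,0],[0,0,0],0.034],[[0,0,0],[0,0,0],0.034],[[0,0,0],[0,0,0],0.034],[[0,0,-0.01],[0,0,0],0.034],[[0,0,-0.02],[0,0,0],0.034],[[0,0,-0.02],[0,0,0],0.034],[[0,0,-0.01],[0,0,0],0.034]]'

```text
clock: 12.2
eef_pos: [480.2, 31.0, 77.3]
tcp_rot: [[-0.021, 1.0, 0.003], [1.0, 0.021, -0.0], [-0.001, 0.003, -1.0]]
contact_force: [0.3, -0.0, -0.4]
width: 37.4
gripper_force: 15.0
```

```bash
python3 - <<'E'
from h import *
f=grab_frame("wrist");s=sense();dz=s["eef_pos"][2]-16
x,q=jarfit(f,s["eef_pos"][0],s["eef_pos"][1],z=(dz,dz+32));print(x,q,s["width"],s["gripper_force"])
delta([646.9,7.9,76],down(91.2))
E
```

```text
[479.2  30.9] 0.949 37.422415543984 14.999880194664001
t 12.25 tcp [481.   30.9  78.3] shift m in tool [-0.0265  0.1654  0.003 ] rotvec [0.0044 0.0009 0.0002]
```

Request:
jog_arm --rows '[[[-0.0025,0.0142,0],[0,0,0],0.034],[[-0.004,0.025,0],[0,0,0],0.034],[[-0.004,0.025,0],[0,0,0],0.034],[[-0.004,0.025,0],[0,0,0],0.034],[[-0.004,0.025,0],[0,0,0],0.034],[[-0.004,0.025,0],[0,0,0],0.034],[[-0.003,0.018,0.005],[0,0,0],0.034],[[-0.001,0.009,0.015],[0,0,0],0.034],[[0,0,0.01],[0,0,0],0.034],[[0,0,0.008],[0,0,0],0.034]]'

```text
clock: 13.25
eef_pos: [644.5, 8.4, 35.4]
tcp_rot: [[-0.021, 1.0, -0.003], [1.0, 0.021, 0.001], [0.001, -0.003, -1.0]]
contact_force: [-0.1, 1.1, 0.1]
width: 38.0
gripper_force: 15.0
```

Request:
jog_arm --rows '[[[0,0,0],[0,0,0],0.034],[[0,0,0],[0,0,0],0.034]]'

```text
clock: 13.45
eef_pos: [645.3, 8.3, 37.2]
tcp_rot: [[-0.021, 1.0, -0.001], [1.0, 0.021, 0.0], [0.0, -0.001, -1.0]]
contact_force: [0.5, 0.2, -0.3]
width: 37.6
gripper_force: 15.0
```

```bash
python3 - <<'E'
from h import *
f=grab_frame("wrist");save(f,"w8.png");delta([646.8,8,16],down(91.2))
cv2.imwrite("pics/w8c.png",cv2.resize(f["img"][200:420,200:460,::-1],None,fx=2.5,fy=2.5))
E
```

```text
t 13.5 tcp [645.8   8.2  37.8] shift m in tool [-0.0002  0.0009  0.0218] rotvec [0.0005 0.0001 0.0002]
```

View pics/w8c.png

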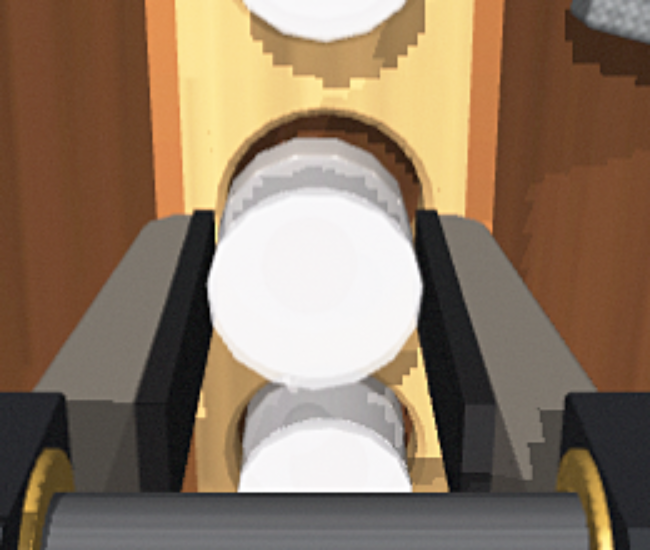

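The hole centre is at about (326) and the jar at (317) in the crop, so I'll shift about 1.5 mm along +y of the tool and lower.

Request:
jog_arm --rows '[[[0,0.0015,0.003],[0,0,0],0.034],[[0,0,0.004],[0,0,0],0.034],[[0,0,0.005],[0,0,0],0.034],[[0,0,0.005],[0,0,0],0.034],[[0,0,0.003],[0,0,0],0.034],[[0,0,0],[0,0,0],0.034],[[0,0,0],[0,0,0],0.034]]'

```text
clock: 14.2
eef_pos: [647.4, 8.2, 17.2]
tcp_rot: [[-0.021, 1.0, -0.0], [1.0, 0.021, 0.0], [0.0, -0.0, -1.0]]
contact_force: [0.9, 0.1, 0.2]
width: 37.3
gripper_force: 15.0
```

Request:
jog_arm --rows '[[[0,0,0.0012],[0,0,0],0.034],[[0,0,0],[0,0,0],0.06],[[0,0,0],[0,0,0],0.06],[[0,0,0],[0,0,0],0.06],[[0,0,0],[0,0,0],0.06],[[0,0,-0.01],[0,0,0],0.06],[[0,0,-0.025],[0,0,0],0.06],[[0,0,-0.03],[0,0,0],0.06],[[0,0,-0.03],[0,0,0],0.06],[[0,0,-0.03],[0,0,0],0.06]]'

```text
clock: 15.2
eef_pos: [647.5, 8.2, 143.2]
tcp_rot: [[-0.021, 1.0, 0.001], [1.0, 0.021, -0.0], [-0.0, 0.001, -1.0]]
contact_force: [1.0, -0.2, -0.2]
width: 60.3
gripper_force: 0.0
```

```bash
python3 - <<'E'
from h import *
f=grab_frame("wrist");save(f,"w9.png");print("placed",jarfit(f,647,8,z=(12,32)),jarfit(f,648,-52,z=(12,32)))
# magnifier: fit pose (mouth point + yaw + pitch) via lens masks in top & scene
obs=[]
for c in("top","scene"):
    f=grab_frame(c);save(f,c+"1.png")
    for l in("lens","magnifier","holder"):
        R=[d for d in regions_of(l,c) if d["p"]>.2]
        for d in R:
            v,u=np.nonzero(d["mask"]);q=atz(f,[[u.mean(),v.mean()]],100)[0]
            if np.hypot(q[0]-530,q[1]-280)<90: print(c,l,round(d["p"],2),np.round(d["rect"]),len(u),q.round(0));np.save(f"{c}_{l}.npy",d["mask"])
a=cv2.imread("pics/top1.png")[200:300,180:245];b=cv2.imread("pics/scene1.png")[260:345,395:470]
cv2.imwrite("pics/mag.png",np.hstack([cv2.resize(a,(390,600),interpolation=2),cv2.resize(b,(400,453),interpolation=2)[:600] if 0 else cv2.copyMakeBorder(cv2.resize(b,(400,453),interpolation=2),0,147,0,0,0)]))
print(sense()["clock"])
E
```

```text
placed (array([646.8,   8.9]), np.float64(0.975)) (array([648., -51.]), np.float64(0.962))
top lens 0.72 [183. 209. 221. 258.] 1028 [580. 292. 100.]
top magnifier 0.73 [182. 212. 221. 260.] 1029 [580. 293. 100.]
top holder 0.65 [196. 243. 234. 289.] 1326 [493. 261. 100.]
scene lens 0.7 [414. 272. 458. 298.] 535 [531. 277. 100.]
scene magnifier 0.59 [414. 273. 454. 296.] 509 [529. 275. 100.]
scene holder 0.58 [410. 292. 460. 340.] 1356 [606. 304. 100.]
15.65
```

View pics/mag.png

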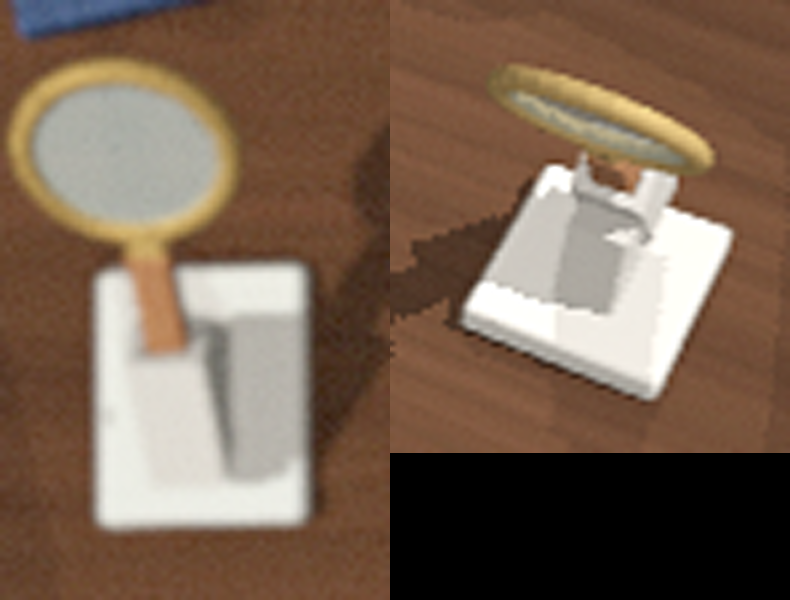

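The crop confirms the brass magnifier standing in the white holder: lens centre at about (200,225) in the top view and base corners around (196–232, 244–288). Next I'll fit the holder and lens poses from these edges.

```bash
python3 - <<'E'
from h import *
from scipy.optimize import least_squares
ft=grab_frame("top");fs=grab_frame("scene")
C=np.array([[97,264],[308,262],[311,526],[95,526]])/6+[180,200]-.4
W=atz(ft,C,12);print(W.round(1))
Bb=np.array([[50,40],[50,-40],[-50,-40],[-50,40]])
def base(p):
    c,s=np.cos(p[2]),np.sin(p[2]);return Bb@np.array([[c,s],[-s,c]])+p[:2]
o=least_squares(lambda p:(base(p)-W[:,:2]).ravel(),[500,280,0.1]);print("base",o.x.round(3),np.degrees(o.x[2]),np.abs(o.fun).max())
# scene base corners (top face) back/left/right/front
S=np.array([[550-390,165],[732-390,233],[652-390,388],[463-390,310]])/5.333+[395,260]-.4
print("scene corners",atz(fs,S,12).round(1))
tb=np.array([8,238,57,245])/6+[180,180,200,200]-.4; sb=np.array([98,325,62,175])/5.333+[395,395,260,260]-.4
def disc(p):
    c=p[:3];x=np.array([np.cos(p[3])*np.cos(p[4]),np.sin(p[3])*np.cos(p[4]),np.sin(p[4])]);y=np.array([-np.sin(p[3]),np.cos(p[3]),0]);z=np.cross(x,y)
    return np.vstack([c+40*np.outer(np.cos(th),x)+40*np.outer(np.sin(th),y)+h*z for h in(-5,5)])
bb=lambda u:np.array([u[:,0].min(),u[:,0].max(),u[:,1].min(),u[:,1].max()])
def res(p): return np.r_[bb(proj(ft,disc(p)))-tb,bb(proj(fs,disc(p)))-sb,(p[4]-np.radians(49))*20,(p[3]-o.x[2])*3]
q=least_squares(res,[578,286,142,.1,.85],diff_step=1e-3);print("lens",q.x[:3].round(1),np.degrees(q.x[3:]).round(1),q.fun.round(1))
c,s=np.cos(o.x[2]),np.sin(o.x[2])
for n,X in(("mouth",(19,0,76)),("lens exp",(19+90*np.cos(np.radians(50)),0,76+90*np.sin(np.radians(50)))),("grip exp",(19+27*np.cos(np.radians(50)),0,76+27*np.sin(np.radians(50))))):
    print(n,np.array([c*X[0]+o.x[0],s*X[0]+o.x[1],X[2]]).round(1))
# sleeve/handle line in top: handle centre points in crop
H=np.array([[148,258],[168,350]])/6+[180,200]-.4;print("handle pts z~ 107,83",atz(ft,H[:1],110),atz(ft,H[1:],86))
E
```

```text
[[557.3 324.6  12. ]
 [558.2 241.1  12. ]
 [454.6 237.4  12. ]
 [454.2 322.   12. ]]
base [5.06065e+02 2.81261e+02 2.10000e-02] 1.226485880667966 2.825223427511503
scene corners [[460.7 243.5  12. ]
 [458.9 322.1  12. ]
 [558.3 323.3  12. ]
 [559.1 245.9  12. ]]
lens [578.5 285.7 144.4] [ 3.2 49.3] [-0.  -0.1 -0.2  0.3 -0.6  0.4 -0.2  0.2  0.1  0.1]
mouth [525.1 281.7  76. ]
lens exp [582.9 282.9 144.9]
grip exp [542.4 282.   96.7]
handle pts z~ 107,83 [[545.58478636 283.0489778  110.        ]] [[514.61628111 279.72901914  86.        ]]
```

Request:
jog_arm --rows '[[[0,-0.025,-0.01],[0,0,0],0.04],[[0,-0.035,-0.01],[0,0,0],0.04],[[0,-0.035,-0.01],[0,0,0],0.04],[[0,-0.035,-0.01],[0,0,0],0.04],[[0,-0.035,-0.005],[0,0,0],0.04],[[0.01,-0.025,0],[0,0,0],0.04],[[0.03,0,0],[0,0,0],0.04],[[0.04,0,0],[0,0,0],0.04],[[0.04,0,0],[0,0,0],0.04],[[0.04,0,0],[0,0,0],0.04]]'

```text
clock: 16.75
eef_pos: [453.8, 165.6, 186.1]
tcp_rot: [[-0.02, 1.0, 0.0], [1.0, 0.02, 0.0], [-0.0, 0.0, -1.0]]
contact_force: [0.8, -0.3, 0.2]
width: 40.0
gripper_force: 0.0
```

Request:
jog_arm --rows '[[[0.04,0,0],[0,0,0],0.04],[[0.04,0,0],[0,0,0],0.04],[[0.025,0,0],[0,0,0.05],0.04],[[0,0,0],[0,0,0.12],0.04],[[0,0,0],[0,0,0.12],0.04],[[0,0,0],[0,0,0.12],0.04],[[0,0,0],[0,0,0.12],0.04],[[0,0,0],[0,0,0.12],0.04],[[0,0,0],[0,0,0.12],0.04],[[0,0,0],[0,0,0.12],0.04]]'

```text
clock: 17.75
eef_pos: [451.7, 269.1, 185.8]
tcp_rot: [[0.767, 0.642, -0.001], [0.642, -0.767, -0.0], [-0.001, -0.0, -1.0]]
contact_force: [0.1, 0.1, -0.2]
width: 40.2
gripper_force: 0.0
```

Request:
jog_arm --rows '[[[0,0,0],[0,0,0.12],0.04],[[0,0,0],[0,0,0.12],0.04],[[0,0,0],[0,0,0.12],0.04],[[0,0,0],[0,0,0.12],0.04],[[0,0,0],[0,0,0.12],0.04],[[0,0,0],[0,0.05,0.06],0.04],[[0,0,0],[0,0.1,0],0.04],[[0,0,0],[0,0.1,0],0.04],[[0,0,0],[0,0,0],0.04]]'

```text
clock: 18.65
eef_pos: [449.1, 269.0, 184.4]
tcp_rot: [[0.969, 0.043, 0.245], [0.042, -0.999, 0.011], [0.245, -0.001, -0.97]]
contact_force: [-1.3, -0.1, -0.7]
width: 40.1
gripper_force: 0.0
```

```bash
cat >> h.py <<'E'
def slope(yaw,p):
    a,p=np.radians(yaw),np.radians(p);u=np.array([np.cos(a),np.sin(a),0]);k=np.array([0,0,1.])
    x=np.cos(p)*u+np.sin(p)*k;z=np.sin(p)*u-np.cos(p)*k;return np.c_[x,np.cross(z,x),z]
E
python3 - <<'E'
from h import *
R=slope(2.5,48.5);delta(np.array([540,283,97])-71*R[:,2],R);s=sense();print(np.round(s["joints"],1),s["contact_force"])
E
```

```text
t 18.65 tcp [449.1 269.  184.4] shift m in tool [ 0.0272 -0.01    0.0485] rotvec [-4.000e-04  5.991e-01 -5.000e-04]
[ 20.4  -7.2 112.6  -4.9  61.1 109.7] [-1.33657865 -0.05957159 -0.74138444]
```

Request:
jog_arm --rows '[[[0,0,0],[0,0.1,0],0.04],[[0,0,0],[0,0.1,0],0.04],[[0,0,0],[0,0.1,0],0.04],[[0,0,0],[0,0.1,0],0.04],[[0,0,0],[0,0.1,0],0.04],[[0,0,0],[0,0.1,0],0.04],[[0,0,0],[0,0,0],0.04],[[0,0,0],[0,0,0],0.04]]'

```text
clock: 19.45
eef_pos: [452.6, 268.5, 186.3]
tcp_rot: [[0.668, 0.04, 0.743], [0.027, -0.999, 0.029], [0.744, 0.0, -0.669]]
contact_force: [1.3, 0.5, 0.6]
width: 40.2
gripper_force: 0.0
```

```bash
python3 - <<'E'
from h import *
R=slope(2.5,48.5);delta(np.array([540,283,97])-71*R[:,2],R);s=sense();print(np.round(s["joints"],1),s["contact_force"])
f=grab_frame("wrist");save(f,"w10.png")
E
```

```text
t 19.45 tcp [452.6 268.5 186.3] shift m in tool [-0.0081 -0.0108  0.0541] rotvec [ 0.0033  0.008  -0.0023]
[ 29.6 -21.4 135.5 -45.1  28.9 150.3] [1.31314246 0.48597272 0.56884538]
```

View pics/w10.png

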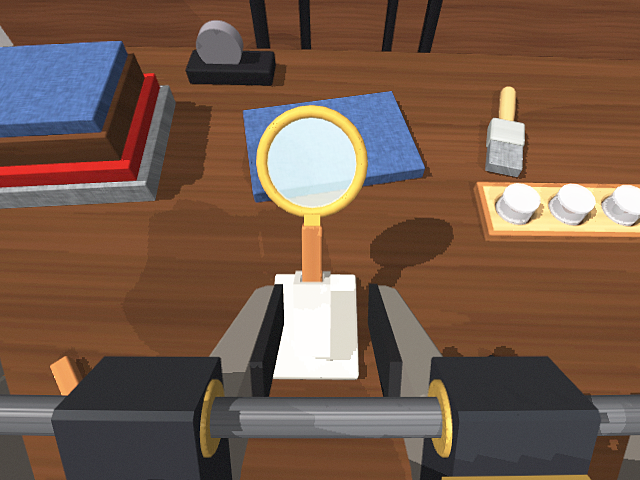

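```bash
cat > mf.py <<'E'
from h import *
from scipy.optimize import least_squares
def fr(p):
    x=np.array([np.cos(p[3])*np.cos(p[4]),np.sin(p[3])*np.cos(p[4]),np.sin(p[4])]);y=np.array([-np.sin(p[3]),np.cos(p[3]),0]);return x,y,np.cross(x,y)
def disc(p):
    x,y,z=fr(p);return np.vstack([p[:3]+40*np.outer(np.cos(th),x)+40*np.outer(np.sin(th),y)+h*z for h in(-5,5)])
bb=lambda u:np.array([u[:,0].min(),u[:,0].max(),u[:,1].min(),u[:,1].max()])
def magfit(f,p0,pit=48.5):
    im=f["img"].astype(int);u0=proj(f,[p0[:3]])[0]
    hsv=cv2.cvtColor(f["img"],cv2.COLOR_RGB2HSV).astype(int)
    roi=np.zeros(im.shape[:2],np.uint8);h=proj(f,disc(p0));cv2.fillConvexPoly(roi,cv2.convexHull(h.astype(np.int32)),1);roi=cv2.dilate(roi,np.ones((41,41)))
    m=((hsv[:,:,0]>18)&(hsv[:,:,0]<32)&(hsv[:,:,1]>110)&(hsv[:,:,2]>100)&(roi>0)).astype(np.uint8)
    m=cv2.morphologyEx(m,cv2.MORPH_OPEN,np.ones((3,3)))
    v,u=np.nonzero(m)
    # handle: orange, centreline
    o=((hsv[:,:,0]>6)&(hsv[:,:,0]<18)&(hsv[:,:,1]>110)&(hsv[:,:,2]>150)).astype(np.uint8)
    ax=lambda p,s:p[:3]+(s)*fr(p)[0]
    hu=proj(f,[ax(p0,-50),ax(p0,-80)]);line=[]
    for a in hu:
        r=int(round(a[1]));k=np.nonzero(o[r,max(0,int(a[0])-40):int(a[0])+40])[0]
        if len(k):line.append((r,max(0,int(a[0])-40)+(k.min()+k.max())/2,len(k)))
    ye=bb(np.c_[u,v]);ell=cv2.fitEllipse(cv2.convexHull(np.c_[u,v].astype(np.int32)))
    ye=np.array([np.percentile(u,.3),np.percentile(u,99.7),v.min(),0])
    # bottom from symmetric ellipse, as the neck hides it
    print("yellow",ye,bb(np.c_[u,v]),"ellipse",np.round(ell[0],1),np.round(ell[1],1),"handle",line)
    def hc(p):
        q=proj(f,[ax(p,-s) for s in np.linspace(40,100,13)]);return [np.interp(r,q[:,1],q[:,0])-c for r,c,_ in line]
    def res(p):
        b=bb(proj(f,disc(p)));return np.r_[b[:3]-ye[:3],hc(p),(p[4]-np.radians(pit))*40]
    q=least_squares(res,p0,diff_step=1e-4);x,y,z=fr(q.x)
    print("lens",q.x[:3].round(1),"yaw,pitch",np.degrees(q.x[3:]).round(1),"res",q.fun.round(1),"grip",(q.x[:3]-63*x).round(1));return q.x
E
python3 - <<'E'
from mf import *
f=grab_frame("wrist");print(f["img"][250,[304,312,320]],f["img"][160,[259,262,265]])
p=np.r_[580,284,144.5,np.radians([2.5,48.5])];print(proj(f,[p[:3]]));q=magfit(f,p)
x=fr(q)[0];print(proj(f,[q[:3]-93*x]))
E
```

```text
[[232 152  89]
 [222 142  85]
 [221 138  84]] [[253 227 101]
 [251 223 100]
 [226 174  81]]
[[310.73565015 164.50536073]]
yellow [257. 366. 108.   0.] [257 367 108 227] ellipse [311.8 165. ] [109.2 117.4] handle [(230, np.float64(311.5), 20), (266, np.float64(311.5), 20)]
lens [581.6 283.4 142.6] yaw,pitch [ 1.1 48.5] res [-0. -0. -0.  0. -0. -0.] grip [539.8 282.6  95.4]
[[311.43639314 280.66215944]]
```

The wrist view shows the brass lens centred at (312,161), the handle at (312,215–283) and the fingers straddling its line. The fit agrees with the holder geometry, so I'll go in.

```bash
python3 - <<'E'
from h import *
R=slope(1.1,48.5);delta(np.array([540.2,282.6,96])+19*R[:,2],R);s=sense();print(np.round(s["joints"],1),s["joint_vel"].round(2) if hasattr(s["joint_vel"],"round") else s["joint_vel"])
E
```

```text
t 19.55 tcp [453.5 268.7 187.6] shift m in tool [-0.0101 -0.0101  0.145 ] rotvec [-0.0155  0.0055  0.0121]
[ 29.6 -21.5 135.4 -45.2  28.8 150.5] [-0.13 -0.07  0.1  -1.1  -0.4   1.14]
```

Request:
jog_arm --rows '[[[-0.005,-0.005,0.01],[-0.008,0.003,0.006],0.04],[[-0.005,-0.005,0.015],[-0.0075,0.0025,0.006],0.04],[[0,0,0.02],[0,0,0],0.04],[[0,0,0.02],[0,0,0],0.04],[[0,0,0.02],[0,0,0],0.04],[[0,0,0.015],[0,0,0],0.04],[[0,0,0],[0,0,0],0.04],[[0,0,0],[0,0,0],0.04]]'

```text
clock: 20.35
eef_pos: [521.7, 277.2, 120.2]
tcp_rot: [[0.671, 0.023, 0.741], [0.016, -1.0, 0.017], [0.741, 0.0, -0.672]]
contact_force: [-0.3, 0.2, 0.1]
width: 40.3
gripper_force: 0.0
```

```bash
python3 - <<'E'
from mf import *
f=grab_frame("wrist");save(f,"w11.png")
R=slope(1.1,48.5);delta(np.array([540.2,282.6,96])+19*R[:,2],R);s=sense();print(np.round(s["joints"],1))
try: magfit(f,np.r_[582,283.5,143,np.radians([1.1,48.5])])
except Exception as e: print(e)
E
```

```text
t 20.4 tcp [521.2 277.4 120.2] shift m in tool [-0.0049 -0.0047  0.0494] rotvec [-0.0035  0.0118  0.0037]
[ 26.1  -2.4 128.8 -65.7  19.9 171.5]
yellow [234. 396.  89.   0.] [233 397  89 265] ellipse [314.9 173.4] [162.5 171.3] handle [(266, np.float64(315.0), 27), (316, np.float64(314.5), 12)]
lens [581.6 283.2 143.2] yaw,pitch [ 0.3 48.5] res [ 0.   0.   0.  -0.2  0.1 -0. ] grip [539.8 282.9  96. ]
```

View pics/w11.png

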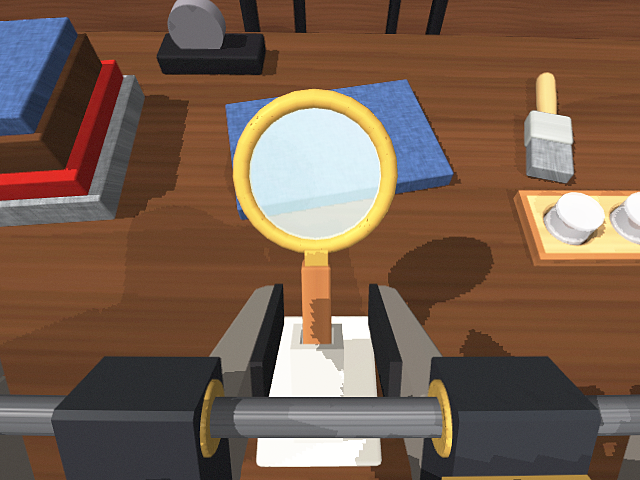

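The wrist view shows the approach is still clear (handle 315,270–345), but joint 6 is at its limit. I'll back off slightly and come in steeper, with the tool tilted 30° instead of 48.5°. It still grips across y.

```bash
python3 - <<'E'
from h import *
R=slope(0.7,30);P=np.array([540,282.8,96])-41*R[:,2];print(P);delta(P,R)
s=sense();T=np.array(s["tcp_rot"]);print("world diff",P-s["eef_pos"])
E
```

```text
[519.50152992 282.54955148 131.50704156]
t 20.4 tcp [521.2 277.4 120.2] shift m in tool [ 0.0073 -0.0052 -0.0087] rotvec [-0.0072 -0.3111  0.0097]
world diff [-1.69615437  5.1616323  11.28102365]
```

Request:
jog_arm --rows '[[[0.002,-0.002,-0.006],[0,0,0],0.04],[[0.005,-0.003,-0.003],[0,-0.02,0],0.04],[[0,0,0],[-0.002,-0.07,0.003],0.04],[[0,0,0],[-0.002,-0.07,0.003],0.04],[[0,0,0],[-0.002,-0.07,0.003],0.04],[[0,0,0],[-0.001,-0.07,0.001],0.04],[[0,0,0],[0,-0.01,0],0.04],[[0,0,0],[0,0,0],0.04],[[0,0,0],[0,0,0],0.04]]'

```text
clock: 21.3
eef_pos: [517.8, 281.8, 130.0]
tcp_rot: [[0.862, 0.013, 0.507], [0.011, -1.0, 0.005], [0.507, 0.001, -0.862]]
contact_force: [-0.2, 0.2, -0.6]
width: 40.3
gripper_force: 0.0
```

```bash
python3 - <<'E'
from mf import *
f=grab_frame("wrist")
R=slope(0.7,30);delta(np.array([540,282.8,96])+19*R[:,2],R);s=sense();print(np.round(s["joints"],1),s["contact_force"])
q=magfit(f,np.r_[582,283.5,143,np.radians([.7,48.5])])
E
```

```text
t 21.35 tcp [517.7 281.8 129.8] shift m in tool [ 0.002  -0.0007  0.0595] rotvec [ 0.0009 -0.0075  0.0012]
[ 22.9  -1.  117.7 -19.   36.3 124.9] [ 0.16437225 -0.16342909 -0.1284198 ]
yellow [238. 408.  81.   0.] [237 409  81 252] ellipse [322.9 163.3] [166.4 170.8] handle [(250, np.float64(323.0), 5), (290, np.float64(324.5), 26)]
lens [579.9 283.2 142.1] yaw,pitch [ 1.2 48.5] res [-0.1 -0.1  0.   0.7 -0.5  0. ] grip [538.2 282.4  95. ]
```

Request:
jog_arm --rows '[[[0.0005,-0.0005,0.012],[0,0,0],0.04],[[0,0,0.015],[0,0,0],0.04],[[0,0,0.015],[0,0,0],0.04],[[0,0,0.012],[0,0,0],0.04],[[0,0,0.006],[0,0,0],0.04],[[0,0,0],[0,0,0],0.04],[[0,0,0],[0,0,0],0.04]]'

```text
clock: 22.05
eef_pos: [549.3, 282.9, 79.3]
tcp_rot: [[0.862, 0.013, 0.507], [0.011, -1.0, 0.006], [0.507, 0.001, -0.862]]
contact_force: [0.1, 0.2, 0.2]
width: 40.2
gripper_force: 0.0
```

```bash
python3 - <<'E'
from mf import *
f=grab_frame("wrist");save(f,"w12.png");ft=grab_frame("top");save(ft,"t12.png")
R=slope(0.7,30);delta(np.array([539.3,282.7,95.5])+19*R[:,2],R);s=sense();print(np.round(s["joints"],1),s["contact_force"])
T=np.array(s["tcp_rot"]);print("tcp grasp pt",np.array(s["eef_pos"])-19*T[:,2])
q=magfit(f,np.r_[581,283.5,143,np.radians([.7,48.5])])
E
```

```text
t 22.15 tcp [549.7 283.   79.9] shift m in tool [-0.0012  0.0002  0.0003] rotvec [ 0.0001 -0.0091  0.0004]
[ 21.5   7.9 115.1 -21.3  29.9 126.8] [-0.26046015 -1.56184895 -0.69454052]
tcp grasp pt [540.01169715 282.90244884  96.22245016]
yellow [200. 447.  63.   0.] [199 448  63 304] ellipse [323.4 179. ] [234.7 247.7] handle [(299, np.float64(324.0), 5)]
lens [580.  283.3 142.8] yaw,pitch [ 0.7 48.5] res [ 0. -0.  0. -0.  0.] grip [538.2 282.8  95.6]
```

Request:
jog_arm --rows '[[[-0.001,0,0],[0,0,0],0.01],[[0,0,0],[0,0,0],0.01],[[0,0,0],[0,0,0],0.01],[[0,0,0],[0,0,0],0.01],[[0,0,0],[0,0,0],0.01],[[0,0,0],[0,0,0],0.01],[[0,0,0],[0,0,0],0.01],[[0,0,0],[0,0,0],0.01]]' --squeeze 30

```text
clock: 22.95
eef_pos: [548.8, 282.8, 78.9]
tcp_rot: [[0.862, 0.012, 0.507], [0.011, -1.0, 0.006], [0.507, 0.001, -0.862]]
contact_force: [-2.0, -1.1, 3.7]
width: 15.6
gripper_force: 30.0
```

Request:
jog_arm --rows '[[[0.0047,0,-0.0016],[0,0,0],0.01],[[0.0094,0,-0.0033],[0,0,0],0.01],[[0.0094,0,-0.0033],[0,0,0],0.01],[[0,0,0],[0,0,0],0.01]]'

```text
clock: 23.35
eef_pos: [566.9, 283.3, 99.9]
tcp_rot: [[0.86, 0.012, 0.51], [0.01, -1.0, 0.006], [0.51, -0.001, -0.86]]
contact_force: [-2.2, -0.3, 3.2]
width: 15.9
gripper_force: 30.0
```

Request:
jog_arm --rows '[[[0.0094,0,-0.0033],[0,0,0],0.01],[[0.0094,0,-0.0033],[0,0,0],0.01],[[0.0094,0,-0.0033],[0,0,0],0.01],[[0.0094,0,-0.0033],[0,0,0],0.01],[[0.0094,0,-0.0033],[0,0,0],0.01],[[0.0094,0,-0.0033],[0,0,0],0.01],[[0,0,-0.01],[0,0,0],0.01],[[0,0,-0.02],[0,0,0],0.01],[[0,0,-0.02],[0,0,0],0.01],[[0,0,0],[0,0,0],0.01]]'

```text
clock: 24.35
eef_pos: [578.7, 284.1, 190.0]
tcp_rot: [[0.859, 0.013, 0.511], [0.011, -1.0, 0.008], [0.511, -0.001, -0.859]]
contact_force: [1.5, 0.1, -0.4]
width: 15.8
gripper_force: 30.0
```

```bash
python3 - <<'E'
from mf import *
s=sense();T=np.array(s["tcp_rot"]);g=np.array(s["eef_pos"])-19*T[:,2]
print("tcp grasp pt",g,np.round(s["joints"],1),s["contact_force"],s["width"])
for c in("wrist","top","scene"):
    f=grab_frame(c);save(f,c+"_13.png")
    try:q=magfit(f,np.r_[g+63*slope(.7,48.5)[:,0],np.radians([.7,48.5])])
    except Exception as e:print(e)
E
```

```text
tcp grasp pt [568.96037328 283.95900995 206.32322566] [ 20.4   1.8 107.5 -14.7  42.3 118. ] [ 1.50458499  0.06210802 -0.36519363] 15.786957280504954
yellow [201.273 448.     60.      0.   ] [200 450  60 302] ellipse [324.8 176.3] [234.8 248.6] handle [(298, np.float64(323.5), 5)]
lens [609.9 284.2 253.7] yaw,pitch [-0.2 48.5] res [ 0. -0.  0. -0.  0.] grip [568.2 284.3 206.5]
yellow [168. 209. 185.   0.] [168 209 185 219] ellipse [188.4 201.2] [33.9 42.5] handle []
lens [603.1 285.9 251.8] yaw,pitch [-10.2  48.5] res [-0.  0. -0.  0.] grip [562.  293.3 204.7]
yellow [416. 461. 232.   0.] [416 461 232 253] ellipse [437.8 242.7] [13.8 50. ] handle [(255, np.float64(443.0), 3)]
lens [576.7 278.5 225.2] yaw,pitch [-3.6 48.5] res [-0. -0.  0. -0.  0.] grip [535.  281.1 178.1]
```

Request:
jog_arm --rows '[[[0,0,0],[0,-0.05,0],0.01],[[0,0,0],[0,-0.1,0],0.01],[[0,0,0],[0,-0.1,0],0.01],[[0,0,0],[0,-0.1,0],0.01],[[0,0,0],[0,-0.1,0],0.01],[[0,0,0],[0,-0.1,0],0.01],[[0,0,0],[0,-0.1,0],0.01],[[0,0,0],[0,-0.1,0],0.01],[[0,0,0],[0,-0.095,0],0.01],[[0,0,0],[0,0,0],0.01]]'

```text
clock: 25.5
eef_pos: [578.9, 281.9, 181.9]
tcp_rot: [[0.95, 0.01, -0.313], [0.009, -1.0, -0.005], [-0.313, 0.002, -0.95]]
contact_force: [1.0, -0.6, -2.2]
width: 16.0
gripper_force: 30.0
```

```bash
python3 - <<'E'
from h import *
s=sense();T=np.array(s["tcp_rot"]);print(T.round(3),np.degrees(np.arctan2(T[2,0],T[0,0])),np.round(s["joints"],1))
R=slope(0.7,-18);P=np.array([647.2-63,-21.8,165])+19*R[:,2];delta(P,R)
E
```

```text
[[ 0.95   0.01  -0.313]
 [ 0.009 -1.    -0.005]
 [-0.313  0.002 -0.95 ]] -18.264818954898853 [ 13.3  35.   63.8   3.9  99.1 102.7]
t 25.5 tcp [578.9 281.9 181.9] shift m in tool [0.0077 0.3037 0.035 ] rotvec [ 0.0016  0.0046 -0.0027]
```

Request:
jog_arm --rows '[[[0.0005,0.015,0.001],[0,0,0],0.01],[[0.001,0.03,0.003],[0,0,0],0.01],[[0.001,0.036,0.004],[0,0,0],0.01],[[0.001,0.036,0.004],[0,0,0],0.01],[[0.001,0.036,0.004],[0,0,0],0.01],[[0.001,0.036,0.004],[0,0,0],0.01],[[0.001,0.036,0.004],[0,0,0],0.01],[[0.001,0.036,0.004],[0,0,0],0.01],[[0,0.028,0.003],[0,0,0],0.01],[[0,0.014,0.002],[0,0,0],0.01]]'

```text
clock: 26.5
eef_pos: [577.9, -22.5, 153.4]
tcp_rot: [[0.952, 0.01, -0.306], [0.009, -1.0, -0.005], [-0.306, 0.002, -0.952]]
contact_force: [0.1, 0.0, -1.2]
width: 15.8
gripper_force: 30.0
```

Request:
jog_arm --rows '[[[0,0,0],[0,0,0],0.01],[[0,0,0],[0,0,0],0.01],[[0,0,0],[0,0,0],0.01]]'

```text
clock: 26.8
eef_pos: [578.7, -18.4, 153.2]
tcp_rot: [[0.951, 0.014, -0.307], [0.013, -1.0, -0.005], [-0.307, 0.0, -0.952]]
contact_force: [1.0, 0.8, -1.7]
width: 15.7
gripper_force: 30.0
```

```bash
python3 - <<'E'
from mf import *
s=sense();T=np.array(s["tcp_rot"]);g=np.array(s["eef_pos"])-19*T[:,2];print("grasp pt",g,"toolpitch",np.degrees(np.arctan2(T[2,0],T[0,0])))
R=slope(0.7,-18.3);P=np.array([647.2-63,-21.8,120])+19*R[:,2];delta(P,R)
# joint fit of the lens disc (all views): yellow hull contours
fs={c:grab_frame(c) for c in("wrist","top","scene")}
H={}
p0=np.r_[g+63*slope(.7,0)[:,0],np.radians([.7,0])]
for c,f in fs.items():
    save(f,c+"_14.png");hsv=cv2.cvtColor(f["img"],cv2.COLOR_RGB2HSV).astype(int)
    roi=np.zeros((480,640),np.uint8);h=cv2.convexHull(proj(f,disc(p0)).astype(np.int32));cv2.fillConvexPoly(roi,h,1);roi=cv2.dilate(roi,np.ones((15,15)))
    m=((hsv[:,:,0]>18)&(hsv[:,:,0]<32)&(hsv[:,:,1]>110)&(hsv[:,:,2]>100)&(roi>0)).astype(np.uint8)
    v,u=np.nonzero(m);H[c]=bb(np.c_[u,v]);print(c,"seen",H[c],"pred",bb(proj(f,disc(p0))).round(1))
a=fs["wrist"]["img"][:,:,::-1];b=cv2.resize(fs["scene"]["img"][240:340,210:370,::-1],None,fx=2,fy=2);a=a.copy();a[280:480,0:320]=b;cv2.imwrite("pics/c14.png",a)
E
```

```text
grasp pt [584.58944238 -18.35991732 171.30297212] toolpitch -17.903783309709866
t 26.8 tcp [578.7 -18.4 153.2] shift m in tool [0.0152 0.0034 0.049 ] rotvec [ 0.0008 -0.0069  0.0015]
wrist seen [199 450  49 293] pred [199.9 448.1  54.7 286.5]Traceback (most recent call last):
  File "<stdin>", line 12, in <module>
  File "mf.py", line 7, in <lambda>
    bb=lambda u:np.array([u[:,0].min(),u[:,0].max(),u[:,1].min(),u[:,1].max()])
                          ~~~~~~~~~~^^
    return umr_minimum(a, axis, None, out, keepdims, initial, where)
ValueError: zero-size array to reduction operation minimum which has no identity
```

```bash
cat > lv.py <<'E'
from mf import *
def run():
    s=sense();T=np.array(s["tcp_rot"]);g=np.array(s["eef_pos"])-19*T[:,2];tp=np.degrees(np.arctan2(T[2,0],np.hypot(T[0,0],T[1,0])));yw=np.arctan2(T[1,0],T[0,0])
    print("grasp pt",g.round(1),"toolpitch",tp.round(2),"yaw",np.degrees(yw).round(1))
    obs=[];p0=np.r_[g+63*slope(np.degrees(yw),0)[:,0],yw,0.]
    for c in("wrist","scene"):
        f=grab_frame(c);save(f,c+"_%d.png"%(s["clock"]*100));hsv=cv2.cvtColor(f["img"],cv2.COLOR_RGB2HSV).astype(int)
        roi=np.zeros((480,640),np.uint8);cv2.fillConvexPoly(roi,cv2.convexHull(proj(f,disc(p0)).astype(np.int32)),1);roi=cv2.dilate(roi,np.ones((21,21)))
        S=90 if c=="scene" else 110
        m=((hsv[:,:,0]>17)&(hsv[:,:,0]<33)&(hsv[:,:,1]>S)&(hsv[:,:,2]>80)&(roi>0)).astype(np.uint8)
        v,u=np.nonzero(m)
        if len(u)<20: print(c,"none");continue
        b=bb(np.c_[u,v])+[-.5,.5,-.5,.5];print(c,"seen",b,"pred",bb(proj(f,disc(p0))).round(1));obs.append((c,f,b))
    # free: grasp slip along x, height, lateral, pitch
    def P(q):
        a=q[3];x=np.array([np.cos(yw)*np.cos(a),np.sin(yw)*np.cos(a),np.sin(a)]);return np.r_[g+q[:3]+63*x,yw,a]
    def res(q):
        r=[]
        for c,f,b in obs:
            d=bb(proj(f,disc(P(q))))-b
            r+=list(d[:3]*.7) if c=="wrist" else []
        return np.r_[r,q[:3]/1.5,q[3]*3]
    q=least_squares(res,[0,0,0,0.],diff_step=1e-4);print("offset",q.x[:3].round(1),"handle pitch",np.degrees(q.x[3]).round(2),"lens",P(q.x)[:3].round(1),q.fun.round(2))
E
python3 -c "
from lv import *
run()"
```

```text
grasp pt [584.7 -18.6 171.1] toolpitch -17.92 yaw 0.8
wrist seen [198.5 450.5  43.5 296.5] pred [199.5 447.8  54.7 286.5]
scene seen [257.5 298.5 221.5 248.5] pred [257.3 298.1 222.2 250. ]
offset [ 2.8 -0.2 -0. ] handle pitch 0.08 lens [650.5 -18.  171.2] [ 0.1  -0.15  0.43  1.87 -0.16 -0.01  0.  ]
```

Request:
jog_arm --rows '[[[0.001,0.0002,0.0045],[0,0,0],0.01],[[0.0025,0.0005,0.0085],[0,0,0],0.01],[[0.0025,0.0005,0.0085],[0,0,0],0.01],[[0.0025,0.0005,0.0085],[0,0,0],0.01],[[0.0025,0.0005,0.0085],[0,0,0],0.01],[[0.0022,0.0005,0.007],[0,0,0],0.01],[[0.001,0.0005,0.0035],[0,0,0],0.01],[[0,0,0],[0,0,0],0.01],[[0,0,0],[0,0,0],0.01],[[0,0,0],[0,0,0],0.01]]'

```text
clock: 28.05
eef_pos: [577.6, -23.2, 102.5]
tcp_rot: [[0.952, 0.012, -0.307], [0.011, -1.0, -0.005], [-0.307, 0.001, -0.952]]
contact_force: [0.4, 0.3, -0.7]
width: 15.7
gripper_force: 30.0
```

Request:
jog_arm --rows '[[[0,0,0],[0,0,0],0.01],[[0,0,0],[0,0,0],0.01],[[0,0,0],[0,0,0],0.01],[[0,0,0],[0,0,0],0.01],[[0,0,0],[0,0,0],0.01]]'

```text
clock: 28.55
eef_pos: [577.2, -23.1, 102.0]
tcp_rot: [[0.951, 0.012, -0.308], [0.011, -1.0, -0.004], [-0.308, 0.001, -0.951]]
contact_force: [0.5, 0.2, -1.1]
width: 15.7
gripper_force: 30.0
```

```bash
python3 -c "
from lv import *
run();print(sense()['clock'],sense()['joint_vel'])
f=grab_frame('scene');cv2.imwrite('pics/fin.png',cv2.resize(f['img'][200:350,190:390,::-1],None,fx=4,fy=4,interpolation=2))"
```

```text
grasp pt [583. -23. 120.] toolpitch -17.95 yaw 0.7
wrist seen [189.5 455.5  43.5 296.5] pred [199.5 447.9  54.7 286.6]
scene seen [254.5 297.5 240.5 279.5] pred [257.5 296.9 241.3 269.3]
offset [4.1 0.4 0.6] handle pitch 5.25 lens [649.9 -21.9 126.3] [ 0.37 -0.31  0.52  2.73  0.24  0.37  0.27]
28.65 [ 0.00351254  0.0017082   0.04989151  0.06935871 -0.00371403 -0.08144778]
```

View pics/fin.png

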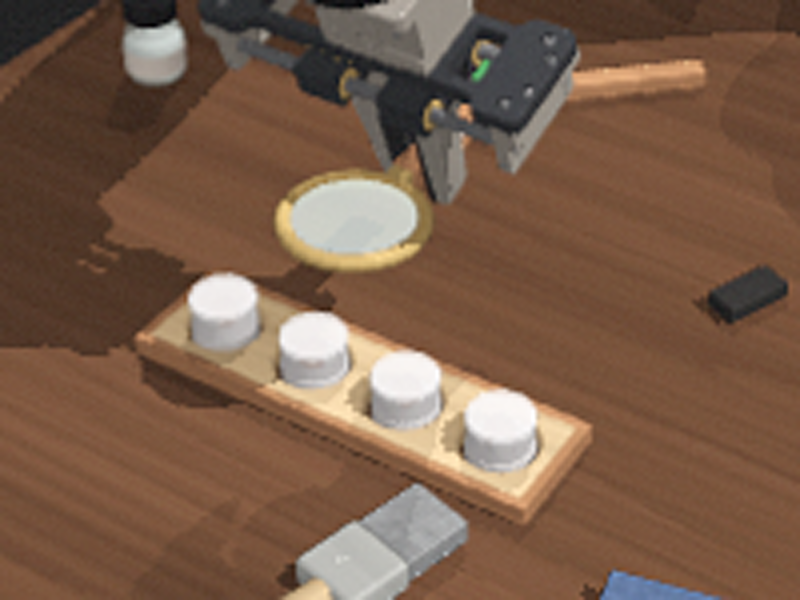

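The final view shows all four jars seated in the tray. The lens at crop (354,219) is level over the tray middle and clear of everything, and the other objects are undisturbed. The rounded rim accounts for the slightly smaller ellipse, and the noisy fit picked up tray wood. I'll hand it in.

```bash
python3 -c "
from cell import *
print(hand_in())"
```

```text
the job is handed in; nothing more can be done
None
```

I handed the job in at about 29 s: both spare jars are in the empty pockets so all four are full, and the magnifier is held over the middle of the tray at about 12 cm, touching only the gripper. It looks level in the last view, but the final pose fit was unreliable, so I expect it to be level within about 2° rather than having measured it.

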